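# Crank the sanding drum up

## Task

Take the loose crank from its wooden block, seat it fully down on the cross-shaped spindle end hidden at the bottom of the collar hole in the sander's top, and wind it clockwise (seen from above) until the sanding drum comes up against its upper stop. Never force the crank, neither when pressing it down nor against the stop, and leave it standing fully seated in the hole with everything else on the bench undisturbed.

Things in the scene. Friction and masses are not known exactly. Their poses are not given: they have to be found in the camera images.
- lift: The fixed bench sander: a plywood box 200 mm (x) by 280 mm (y) by 100 mm high with an aluminium top; origin under its centre. A steel collar with a round hole stands 8 mm proud of its top at local (-20, +60) mm; the sanding drum stands in a black ring at local (+20, -65) mm.
- lift_mouth (a point): Centre of the steel collar's top rim, 108 mm above the bench. The hole is a cone about 44 mm wide at the rim, narrowing within 10 mm to a vertical, greased bore 33 mm wide. The top of the spindle end lies out of sight, 43 mm below the rim.
- lift_seat (a point): Point on the bore's axis, 61 mm below the rim, where the crank's origin lies when fully seated. The spindle end is an upright steel cross (two crossed blades 26 mm wide, 6 mm thick, 20 mm tall) on the bore's floor, centred. Which way its blades face is unknown and not measured; it takes about 0.12 N m to turn, so it stays put while the crank is rubbed round on top of it.
- crank: Loose steel crank, about 0.33 kg, standing upright. Origin: centre of the shaft's lower end; z up the shaft, x towards the handle. Shaft 31 mm thick, its lower end slotted crosswise along x and y (7.6 mm wide, 18 mm deep). It fits the spindle end every quarter turn, within about 4 degrees; else it stops 18 mm above its seat, on top of the cross. Pressing over 25 N there is forcing it.
- crank_hub (a point): Centre of the 24 mm square steel hub on the shaft axis (flats along the crank's x and y), from 94 to 116 mm above the origin; this point is at 105 mm. Hold the crank here for seating. Just below it is the flat arm, 20 mm wide, 9 mm thick, from -15 to +71 mm along x, top at 94 mm.
- crank_handle (a point): Centre of the crank's handle: a black ball 25 mm in diameter on a 12 mm steel pin standing up from the arm, 60 mm from the shaft axis (crank's +x), 138 mm above the crank's origin. It spins freely about its upright pin, so it can be held while it is led round.
- holder: Fixed wooden block 85 by 85 by 60 mm with a round hole 33 mm wide, 45 mm deep, in which the crank stands (its lower end 15 mm above the bench); origin under its centre.
- drum (a joint): Height of the cork-brown sanding drum (54 mm in diameter) above its lowest place, in m: 0.036 at the firm upper stop. It rises 6 mm per radian of clockwise crank turn and stays where left. It starts between 0 and 0.012: 4 to 6 rad of cranking are needed. Some 2 to 4 N at the handle turn it; at the stop the crank goes hard, and more than about 15 N at the handle is forcing it.
- drum_top (a point): Centre of the drum's top face, 6 mm above the sander's top (106 mm above the bench) when the drum is at its lowest.
- bowl: Bystander: white ceramic bowl, 90 mm wide, 40 mm high, on the bench beyond the work.
- mandrel: Bystander: upright steel cone on a 60 mm foot, 120 mm high, on the far left of the bench.
- tin: Bystander: red tin 90 by 60 by 32 mm, on the far right of the bench.
Not all that is in view belongs to the job. What is shaped like the crank but blue, green or turquoise is not meant.

How it is judged (in metres and radians):
On the way, in this order (a step that is already met when the one before it is completed fails the run):
1. the crank is fully seated on the spindle end, upright (distance between crank and lift_seat below 0.005 m and angle between crank's own z axis and vertical below 0.08 rad), for 0.2 s.
2. the drum is wound up to its stop with the crank seated (value of joint drum above 0.0345 m and distance between crank and lift_seat below 0.007 m), for 0.1 s.
At the end, for the whole second after the job is handed in: The drum is at its upper stop (within 1.5 mm), and the crank stands released, at rest and upright (within 4.5 degrees), fully seated in the hole (origin within 6 mm of the seat point) (value of joint drum above 0.0345 m and distance between crank and lift_seat below 0.006 m and angle between crank's own z axis and vertical below 0.08 rad and linear speed of crank below 0.02 m/s); the robot touches nothing.
It fails at once if the crank is forced: its contact forces with the sander add up to over 220 N (about 20 N at the handle) (contact force between crank and lift above 220 N).
It fails at once if the crank is pressed with over 60 N on top of the spindle end, before it has dropped on (10 to 22 mm above its seat) (contact force between crank and lift above 60 N and distance between crank and lift_seat between 0.01 and 0.022 m).
It fails at once if the bowl is disturbed (moved over 20 mm) (distance of bowl from where it was at the start of the episode above 0.02 m).
It fails at once if the mandrel is disturbed (moved over 20 mm) (distance of mandrel from where it was at the start of the episode above 0.02 m).
It fails at once if the tin is disturbed (moved over 20 mm) (distance of tin from where it was at the start of the episode above 0.02 m).
It also fails if it takes over 72 s, if anything falls off the work surface, if the arm or the gripper's body presses on something with over 40 N, if the wrist force passes 120 N, or if a joint passes its speed limit or range.

## Robot

A 7-joint arm with a two-finger parallel gripper is mounted at the origin on the work surface. World frame = base frame: x ahead of the robot, y to its left, z up, the work surface at z = 0. Lengths are in mm, angles in rad, forces in N, time in s.
With the tool pointing down it reaches from about 350 to 900 mm from the base axis. Payload 7.2 kg.
Tool frame: the origin (TCP) lies at the very end of the fingers, on their centre line; the grasp point (between the pads) lies 19 mm behind it (ctrl.tcp_to_grasp is the z of the grasp point in the tool frame, in mm); z points along the fingers, y is the line along which they close (so a half turn about z gives the same grasp; the last joint's range is limited). The gripper opens to 85 mm and grips with 20 to 120 N. Pads are 22 mm wide; open, the fingers measure 114 mm over their backs; the gripper's body (76 mm by 85 mm) begins 54 mm behind the grasp point. The pads swing forward as they close: fully open they stand 13 mm farther back than shut.
Start: joints at [-0.068, 0.411, -0.013, 1.596, 0.006, 1.134, -0.082], TCP at [625.003, -0.011, 231.297] pointing down, gripper open.
Joint ranges: [-2.95, 2.95], [-0.29, 1.99], [-1.47, 1.44], [0.14, 2.54], [-1.03, 4.17], [0.13, 1.85], [-2.86, 2.86]. Speed limits (rad/s): [2.39, 2.39, 3.01, 3.01, 3.14, 3.14, 3.14].

## Interface

Orientations are given as a unit quaternion [w, x, y, z].
In Python, from rig import ctrl gives the robot as it stands. The module is installed in compiled form; this text tells all that it offers.
- The arm moves only by the tool servo_tool, never from a script. Its argument "deltas" is a list of rows, each a list of 7 numbers: the closure, from -1 (fully open) to 1 (shut), then the shift along the tool's x, y, z in units of 0.2 m (1.0 is 0.2 m), then the turn, a rotation vector about the tool's x, y, z in units of 90 degrees (1.0 is 90 degrees). A call has exactly 10 rows; each row is the pose to reach, as a shift and turn from the pose commanded when the call began, along the tool's axes at that moment; what a row does not reach only later rows make up. A row lasts 1/8 s, in which the tool goes at most 62.5 mm and 10.7 degrees, less where a joint would pass 70% of its speed; a pose out of reach is approached as far as the arm can. A call with a number of a shift or a turn outside -1 to 1 is refused whole. A call with a gripper value outside its range is refused whole. The fingers move at their own pace and stop on an object; the grip force is fixed at half the most. Time passes only in rows, so rows that repeat a pose let the fingers close, or fill a call up. It gives the time, the measured TCP pose, the force, the opening and the grip force at its end, in the units of the state.
- ctrl.observe(): the state, without advancing time (a new reading comes with each control period).
- ctrl.capture(name): name is "scene" or "side" or "wrist"; returns the picture (480x640x3 uint8, red, green, blue); there is no depth.
- ctrl.camera_params(name): a dict with "K" (3x3 intrinsics, pixels), "R" (3x3) and "t" (3): a world point X has camera coordinates R X + t. Camera axes: x right, y down, z forward; pixel columns grow to the right and rows downward; lengths in mm; the calibration is good to about 2 mm. The wrist camera is an equidistant fisheye: a pixel r from the principal point sees the ray r / f radians off the axis. A picture is of the moment at which its call begins: read the wrist's pose just before it. camera_params takes no time and is no camera call; for the wrist camera it gives the pose at the moment of the call.
- ctrl.sign_off(): hands the job in; it is judged then, once.
The state is a dict: "clock": time; "joints": joint angles; "qd": joint speeds; "tau": joint torques, N m; "tcp_pos": TCP position; "tool_rot": TCP orientation; "force": force on the tool from outside, world axes, zero at the start; "wrist_torque": the same for the moment, N m; "gripper_width": finger opening in mm; "grasp_force": force on a finger pad.
Only numpy, scipy, OpenCV 4.12 (cv2) and the standard library are available. Lean on these libraries where they do the work, as an engineer would, in place of code of your own. Each camera call takes 0.05 s, during which the arm holds its last target. There are 200 camera calls.

## Working session

There is one attempt and no reset: what is moved stays moved. The work goes in short steps, Python scripts to look and compute and a tool call to move; the robot and the scene stay as the last step left them, time stands still between calls to the robot, and variables do not carry over. Pictures are saved under pics/ and viewed, at most 11 in all, crops included, and the job is handed in when it is done.

Besides the shell and the picture viewer there is one more tool, called after "Emit:" as name([rows], argument=value, ...), one row to a line, values as JSON. servo_tool: Moves the arm, as the interface text tells. Shifts and turns lie within -1 to 1; 1 stands for 0.2 m of shift or 90 degrees of turn. Its arguments: {"type":"object","properties":{"deltas":{"type":"array"}},"required":["deltas"]}

```bash
mkdir -p pics; python3 - <<'E'
from rig import ctrl
import cv2,numpy as np
for n in("scene","side","wrist"):
    p=ctrl.camera_params(n);im=ctrl.capture(n);cv2.imwrite(f"pics/{n}0.png",im[:,:,::-1])
    print(n,p["K"],np.round(p["R"],3),p["t"])
print(ctrl.observe(),ctrl.tcp_to_grasp)
E
```

```text
scene [[594.23832474   0.         319.11119432]
 [  0.         594.23832474 235.04377171]
 [  0.           0.           1.        ]] [[ 0.64   0.768 -0.02 ]
 [ 0.486 -0.425 -0.764]
 [-0.595  0.479 -0.645]] [-421.49264367 -216.73860013 1918.52612806]
side [[614.46163854   0.         318.83724107]
 [  0.         614.46163854 238.53831511]
 [  0.           0.           1.        ]] [[ 0.984 -0.175 -0.015]
 [-0.106 -0.528 -0.842]
 [ 0.14   0.831 -0.539]] [-638.23993851  177.12741671 1478.25118609]
wrist [[371.64829954   0.         320.42047274]
 [  0.         371.64829954 234.96196425]
 [  0.           0.           1.        ]] [[ 1.     0.001 -0.003]
 [ 0.001 -0.953  0.303]
 [-0.003 -0.303 -0.953]] [-623.39437059  -40.00105574  381.09110786]
{'clock': 0.15, 'joints': array([-0.06819644,  0.41176057, -0.01272628,  1.59684987,  0.00562591,
        1.13428445, -0.0822025 ]), 'qd': array([-0.0004905 , -0.00279874, -0.00021196, -0.00269892,  0.00061495,
        0.00016535,  0.00144147]), 'tau': array([ 8.68001844e-04, -6.01035547e+01,  6.82709701e-01, -2.99646127e+01,
        1.39312408e-02,  7.85868731e-03, -1.85852571e-05]), 'tcp_pos': array([ 6.24622129e+02, -3.47591537e-02,  2.30619294e+02]), 'tool_rot': array([-4.08665005e-04,  7.07091922e-01,  7.07121357e-01, -4.83709915e-04]), 'force': array([ 0.56357489,  0.45780244, -0.20107779]), 'wrist_torque': array([0.00261798, 0.01117621, 0.0178765 ]), 'grasp_force': 0.0, 'gripper_width': 85.61740567280238} -18.700000000000003
```

View pics/scene0.png

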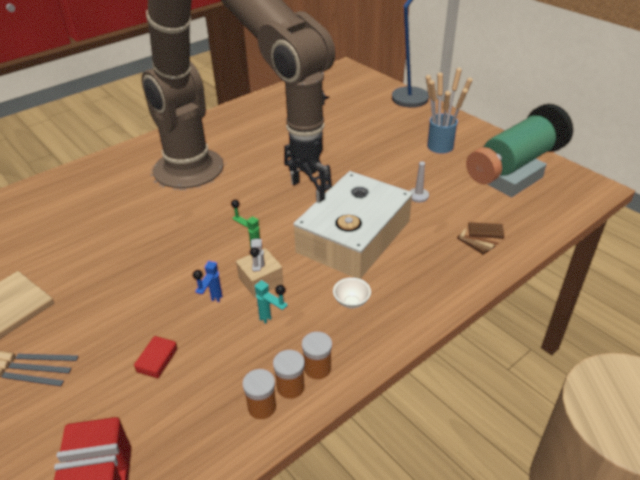

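View pics/wrist0.png

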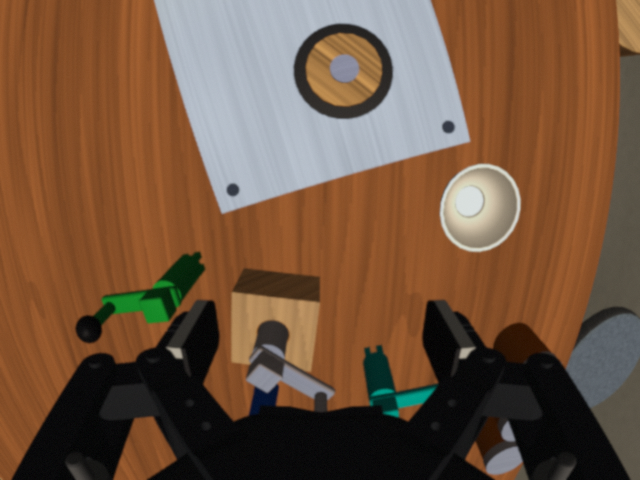

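The wrist view shows the grey crank in the block, with its hub near (265,370) and its arm running to about (332,392). The sander's near corners are at (222,212) and (469,142), and the drum is at (345,68). The blue, green and turquoise cranks are decoys.

```bash
cat > h.py <<'E'
import numpy as np,cv2
from rig import ctrl
def ray(n,u,v,p=None):
    p=p or ctrl.camera_params(n);K,R,t=map(np.array,(p["K"],p["R"],p["t"]))
    a=np.array([(u-K[0,2])/K[0,0],(v-K[1,2])/K[1,1]])
    if n=="wrist":
        r=np.hypot(*a);d=np.r_[a/r*np.sin(r),np.cos(r)] if r>1e-9 else np.array([0,0,1.])
    else: d=np.r_[a,1]
    return -R.T@t,R.T@d
def pt(n,u,v,z,p=None):
    c,d=ray(n,u,v,p);return np.round(c+d*(z-c[2])/d[2],1)
def proj(n,X,p=None):
    p=p or ctrl.camera_params(n);K,R,t=map(np.array,(p["K"],p["R"],p["t"]))
    c=R@np.array(X,float)+t
    if n=="wrist":
        h=np.hypot(c[0],c[1]);th=np.arctan2(h,c[2]);a=c[:2]/h*th
    else:a=c[:2]/c[2]
    return np.round(a*K[0,0]+K[:2,2],1)
def snap(n,f,crop=None,s=1):
    im=ctrl.capture(n)[:,:,::-1]
    if crop: x,y,X,Y=crop;im=im[y:Y,x:X]
    cv2.imwrite("pics/"+f,cv2.resize(im,None,fx=s,fy=s,interpolation=cv2.INTER_CUBIC))
E
python3 - <<'E'
from h import *
print("corners",pt("wrist",222,212,100),pt("wrist",469,142,100),"drum",pt("wrist",345,68,106),pt("wrist",345,68,118),"ring",pt("wrist",343.5,71,101))
print("hub",pt("wrist",265,370,131),"armend",pt("wrist",332,392,109),"block",[pt("wrist",*q,60) for q in((236,290),(319,300))])
a=cv2.imread("pics/wrist0.png")[230:430,200:400];b=cv2.imread("pics/side0.png")[100:400,200:500]
cv2.imwrite("pics/c1.png",np.hstack([cv2.resize(a,(400,400),interpolation=2),cv2.resize(b,(400,400),interpolation=2)]))
E
```

```text
corners [547.3   9.4 100. ] [737.9  65.9 100. ] drum [641. 116. 106.] [640.3 114.3 118. ] ring [640.3 114.5 101. ]
hub [ 578.3 -116.1  131. ] armend [ 634.6 -159.3  109. ] block [array([543.1, -77.2,  60. ]), array([622.4, -86.7,  60. ])]
```

View pics/c1.png

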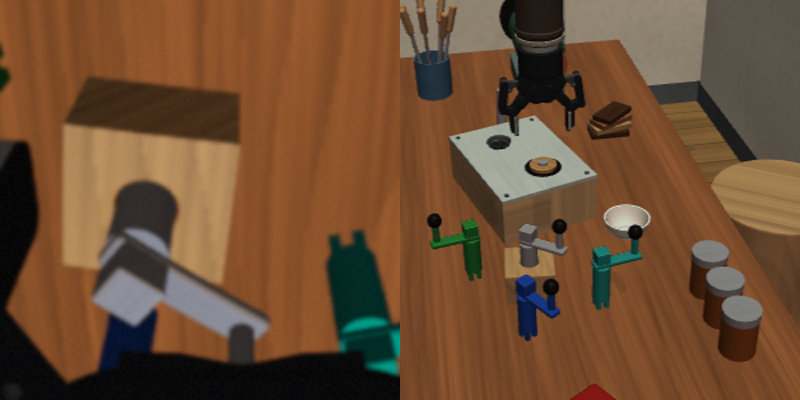

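View pics/side0.png

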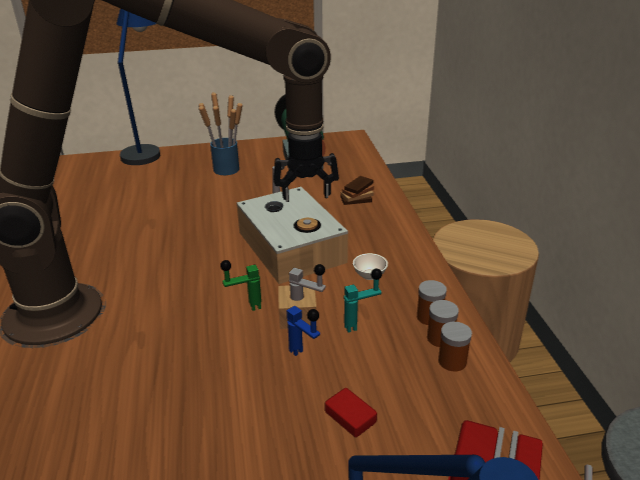

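Emit:
servo_tool([
  [-1,-0.1,0,0,0,0,-0.1],
  [-1,-0.25,0,0,0,0,-0.2],
  [-1,-0.45,0,0,0,0,-0.3],
  [-1,-0.6,0,0,0,0,-0.4],
  [-1,-0.7,0,0,0,0,-0.5],
  [-1,-0.76,0,0,0,0,-0.59],
  [-1,-0.76,0,0,0,0,-0.59],
  [-1,-0.76,0,0,0,0,-0.59],
  [-1,-0.76,0,0,0,0,-0.59],
  [-1,-0.76,0,0,0,0,-0.59],
])

```text
clock: 1.4
tcp_pos: [625.1, -151.2, 231.4]
tool_rot: [0.0, 0.316, 0.949, 0.0]
force: [-0.2, -0.1, -0.3]
gripper_width: 85.4
grasp_force: 0.0
```

```bash
python3 - <<'E'
from h import *
import pickle
o=ctrl.observe();p=ctrl.camera_params("wrist");pickle.dump(p,open("p1","wb"))
print(o["tcp_pos"],o["tool_rot"],o["joints"])
snap("wrist","w1.png",(160,90,480,330),2.5)
E
```

```text
[ 625.13809806 -151.21182699  231.36945937] [4.26329886e-05 3.16364302e-01 9.48637773e-01 5.29323536e-05] [ 0.270985    0.44882454 -0.15477419  1.5407623   0.07300659  1.15756722
  1.02898419]
```

View pics/w1.png

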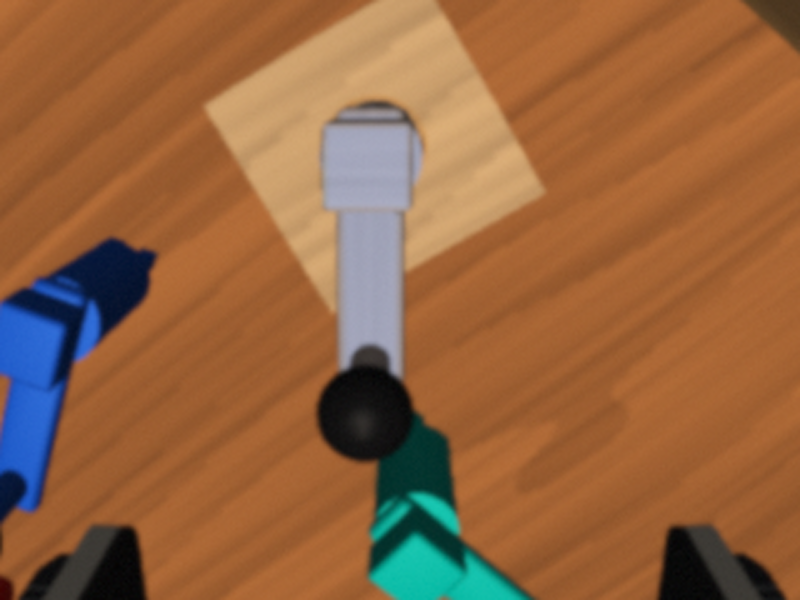

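The crank is well in view. In full-image pixels, the hub top centre is at (307,156.4) and the ball centre at (306.4,254.8). Its arm lies along the image's vertical, within about 1°.

```bash
python3 - <<'E'
from h import *
import pickle
p=pickle.load(open("p1","rb"))
f=lambda u,v,z:pt("wrist",160+u/2.5,90+v/2.5,z,p)
h=f(367.5,166,131);b=f(366,412,153);print("hub",h,"ball",b,np.linalg.norm((h-b)[:2]),np.degrees(np.arctan2(*(b-h)[1::-1])))
c=[f(*q,131) for q in((323,123),(410,123),(412,208),(325,210))];print(c)
for i,j in((0,1),(3,2),(0,3),(1,2)):
    d=(c[j]-c[i]);print(np.hypot(d[0],d[1]),np.degrees(np.arctan2(d[1],d[0])))
q=[f(205,103,60),f(545,190,60)];print("blk",q)
for z in(60,100,130):print("blue",z,f(40,330,z))
q=ctrl.observe()["tool_rot"]
from scipy.spatial.transform import Rotation as Ro
R=Ro.from_quat(q,scalar_first=True);print(R.as_matrix().round(3))
d=h-ctrl.observe()["tcp_pos"];d[2]=15+105-18.7-ctrl.observe()["tcp_pos"][2];print("shift tool",R.inv().apply(d)/200)
E
```

```text
hub [ 576.  -125.5  131. ] ball [ 624.  -161.7  153. ] 60.1202129071413 -37.02238106365655
[array([ 559.9, -127.9,  131. ]), array([ 573.6, -109.9,  131. ]), array([ 591.9, -122.9,  131. ]), array([ 578.5, -141.5,  131. ])]
22.620565863832876 52.724833926316656
22.924222996647 54.229886243727755
23.04170132607401 -36.17362904577204
22.44749429223668 -35.3893203309066
blk [array([ 528.7, -162.2,   60. ]), array([622.4, -88. ,  60. ])]
blue 60 [ 552.2 -263.6   60. ]
blue 100 [ 553.5 -243.4  100. ]
blue 130 [ 554.5 -228.2  130. ]
[[-0.8  0.6  0. ]
 [ 0.6  0.8  0. ]
 [-0.   0.  -1. ]]
shift tool [ 0.27401243 -0.04388824  0.65029102]
```

Emit:
servo_tool([
  [-1,0.14,-0.02,0,0,0,0],
  [-1,0.274,-0.044,0,0,0,0],
  [-1,0.274,-0.044,0.1,0,0,0],
  [-1,0.274,-0.044,0.25,0,0,0],
  [-1,0.274,-0.044,0.4,0,0,0],
  [-1,0.274,-0.044,0.53,0,0,0],
  [-1,0.274,-0.044,0.6,0,0,0],
  [-1,0.274,-0.044,0.642,0,0,0],
  [-1,0.274,-0.044,0.642,0,0,0],
  [-1,0.274,-0.044,0.642,0,0,0],
])

```text
clock: 2.7
tcp_pos: [576.5, -126.2, 103.8]
tool_rot: [0.001, 0.317, 0.949, 0.0]
force: [-0.2, 0.2, 0.5]
gripper_width: 85.4
grasp_force: 0.0
```

Emit:
servo_tool([
  [0,0,0,0,0,0,0],
  [0.3,0,0,0,0,0,0],
  [1,0,0,0,0,0,0],
  [1,0,0,0,0,0,0],
  [1,0,0,0,0,0,0],
  [1,0,0,0,0,0,0],
  [1,0,0,0,0,0,0],
  [1,0,0,0,0,0,0],
  [1,0,0,0,0,0,0],
  [1,0,0,0,0,0,0],
])

```text
clock: 3.95
tcp_pos: [576.1, -126.2, 103.2]
tool_rot: [0.0, 0.316, 0.949, 0.0]
force: [-1.6, 0.4, 5.0]
gripper_width: 23.1
grasp_force: 59.5
```

Emit:
servo_tool([
  [1,0,0,-0.1,0,0,0],
  [1,0,0,-0.25,0,0,0],
  [1,0,0,-0.42,0,0,0],
  [1,0.03,0.06,-0.58,0,0,0],
  [1,0.1,0.2,-0.65,0,0,0],
  [1,0.2,0.4,-0.65,0,0,0],
  [1,0.27,0.6,-0.65,0,0,0],
  [1,0.32,0.7,-0.65,0,0,0],
  [1,0.32,0.7,-0.65,0,0,0],
  [1,0.32,0.7,-0.65,0,0,0],
])

```text
clock: 5.2
tcp_pos: [608.2, 22.9, 232.0]
tool_rot: [-0.001, 0.317, 0.948, -0.001]
force: [0.0, -0.6, -3.6]
gripper_width: 23.4
grasp_force: 59.6
```

Emit:
servo_tool([
  [1,0.06,0.13,0,0,0,0],
  [1,0.16,0.33,0,0,0,0],
  [1,0.25,0.5,0,0,0,0],
  [1,0.3,0.62,0,0,0,0],
  [1,0.32,0.67,0,0,0,0],
  [1,0.32,0.67,0,0,0,0],
  [1,0.32,0.67,0,0,0,0],
  [1,0.32,0.67,0,0,0,0],
  [1,0.32,0.67,0,0,0,0],
  [1,0.32,0.67,0,0,0,0],
])

```text
clock: 6.45
tcp_pos: [638.1, 169.5, 233.0]
tool_rot: [0.0, 0.317, 0.949, 0.0]
force: [0.2, 0.1, -3.7]
gripper_width: 22.9
grasp_force: 59.8
```

```bash
python3 - <<'E'
from h import *
import pickle
o=ctrl.observe();p=ctrl.camera_params("wrist");pickle.dump(p,open("p2","wb"))
print(o["tcp_pos"],o["force"],o["joints"]); print(proj("wrist",(566.6,223.7,108)))
snap("wrist","w2.png",None,1.25)
E
```

```text
[638.06428656 169.52614886 233.01234349] [ 0.23813822  0.14454273 -3.66081078] [-0.1648144   0.48467275 -0.24714247  1.4878097   0.12344818  1.18425366
  0.49520923]
[321.3 104.7]
```

View pics/w2.png

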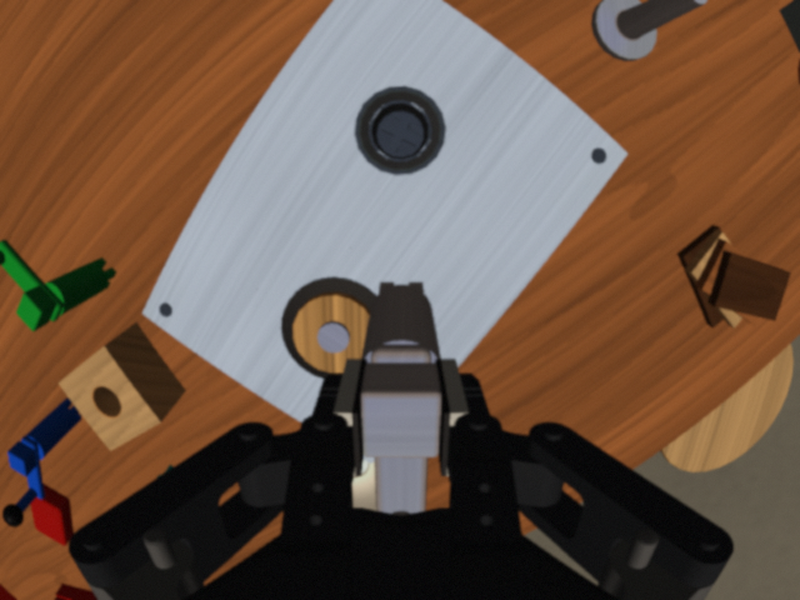

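The collar centre is at full-image pixel (320,104), within about 1 px of where I predicted it. The hub top is at about (321.6,340). Next I'll enlarge the hole with more contrast to look for the cross.

```bash
python3 - <<'E'
from h import *
import pickle
p=pickle.load(open("p2","rb"))
print("collar",pt("wrist",320,104,108,p),"collar base",pt("wrist",320,104,100,p))
print("hub",pt("wrist",402.5/1.25,425/1.25,261,p), [pt("wrist",u/1.25,v/1.25,261,p) for u,v in((361,393),(441,393),(437,457),(364,457))])
print("expect shaft end",proj("wrist",(638.1,169.5,145),p),proj("wrist",(638.1,169.5,65),p),"cross ctr",proj("wrist",(566.6,223.7,65),p))
I=[]
for i in range(6): I.append(ctrl.capture("wrist")[:,:,::-1].astype(float))
a=np.mean(I,0)[74:134,290:350]
b=np.clip((a-a.min())*5,0,255).astype('uint8')
c=np.clip((a)**.5*16,0,255).astype('uint8')
cv2.imwrite("pics/hole.png",np.hstack([cv2.resize(x,(400,400),interpolation=2) for x in(b,c)]))
E
```

```text
collar [565.6 223.3 108. ] collar base [565.4 223.5 100. ]
hub [637.4 170.6 261. ] [array([621.6, 167.7, 261. ]), array([635.3, 185.8, 261. ]), array([653.5, 171.8, 261. ]), array([640.1, 153.8, 261. ])]
expect shaft end [320.7 242. ] [320.7 212.2] cross ctr [321.2 106.9]
```

View pics/hole.png

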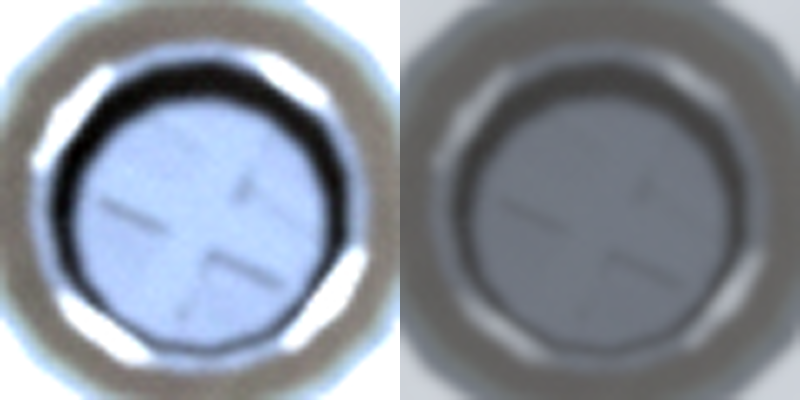

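The hole crop shows the cross. One blade edge runs from crop (100,203) to (285,285), and a cross edge runs from (245,185) to (180,315).

```bash
python3 - <<'E'
from h import *
import pickle
p=pickle.load(open("p2","rb"))
f=lambda u,v,z=65:pt("wrist",290+u*.15,74+v*.15,z,p)
for a,b in(((100,203),(285,285)),((100,203),(165,230)),((210,250),(285,285)),((180,315),(245,185))):
    d=f(*b)-f(*a);print(np.degrees(np.arctan2(d[1],d[0]))%90,np.hypot(*d[:2]))
print("disc centre @45",f(200,225,45),f(200,225,47))
E
```

```text
28.81079374297305 25.107966863129317
30.068582821862247 8.781799360040068
27.810415443846335 10.28834291807969
26.847294113348966 18.157092278225644
disc centre @45 [566.  222.9  45. ] [566.1 222.8  47. ]
```

Emit:
servo_tool([
  [1,0.06,0,0,0,0,0.05],
  [1,0.16,0,0,0,0,0.11],
  [1,0.28,-0.002,0,0,0,0.18],
  [1,0.38,-0.003,0,0,0,0.24],
  [1,0.446,-0.003,0,0,0,0.272],
  [1,0.446,-0.003,0,0,0,0.272],
  [1,0.446,-0.003,0.05,0,0,0.272],
  [1,0.446,-0.003,0.11,0,0,0.272],
  [1,0.446,-0.003,0.15,0,0,0.272],
  [1,0.446,-0.003,0.15,0,0,0.272],
])

```text
clock: 8.05
tcp_pos: [566.0, 222.4, 201.6]
tool_rot: [-0.001, 0.51, 0.86, -0.001]
force: [0.1, -0.4, -3.0]
gripper_width: 23.0
grasp_force: 59.7
```

Emit:
servo_tool([
  [1,0,0,0.02,0,0,0],
  [1,0,0,0.04,0,0,0],
  [1,0,0,0.06,0,0,0],
  [1,0,0,0.075,0,0,0],
  [1,0,0,0.09,0,0,0],
  [1,0,0,0.105,0,0,0],
  [1,0,0,0.12,0,0,0],
  [1,0,0,0.135,0,0,0],
  [1,0,0,0.15,0,0,0],
  [1,0,0,0.15,0,0,0],
])

```text
clock: 9.3
tcp_pos: [566.2, 222.8, 172.6]
tool_rot: [-0.0, 0.51, 0.86, -0.0]
force: [0.6, 0.2, -3.9]
gripper_width: 23.2
grasp_force: 59.7
```

Emit:
servo_tool([
  [1,0,0,0.015,0,0,0],
  [1,0,0,0.03,0,0,0],
  [1,0,0,0.045,0,0,0],
  [1,0,0,0.06,0,0,0],
  [1,0,0,0.07,0,0,0],
  [1,0,0,0.08,0,0,0],
  [1,0,0,0.09,0,0,0],
  [1,0,0,0.095,0,0,0],
  [1,0,0,0.1,0,0,0],
  [1,0,0,0.105,0,0,0],
])

```text
clock: 10.55
tcp_pos: [566.4, 222.9, 151.9]
tool_rot: [0.0, 0.51, 0.86, 0.0]
force: [-0.1, 0.6, -2.7]
gripper_width: 23.1
grasp_force: 59.7
```

Emit:
servo_tool([
  [1,0,0,0.003,0,0,0],
  [1,0,0,0.006,0,0,0],
  [1,0,0,0.009,0,0,0],
  [1,0,0,0.012,0,0,0],
  [1,0,0,0.015,0,0,0],
  [1,0,0,0.018,0,0,0],
  [1,0,0,0.018,0,0,0],
  [1,0,0,0.018,0,0,0],
  [1,0,0,0.018,0,0,0],
  [1,0,0,0.018,0,0,0],
])

```text
clock: 11.8
tcp_pos: [566.4, 222.9, 148.3]
tool_rot: [0.0, 0.51, 0.86, 0.0]
force: [0.1, 0.5, -3.3]
gripper_width: 23.2
grasp_force: 59.7
```

Emit:
servo_tool([
  [1,0,0,0.008,0,0,0],
  [1,0,0,0.016,0,0,0],
  [1,0,0,0.024,0,0,0],
  [1,0,0,0.032,0,0,0],
  [1,0,0,0.04,0,0,0],
  [1,0,0,0.046,0,0,0],
  [1,0,0,0.052,0,0,0],
  [1,0,0,0.058,0,0,0],
  [1,0,0,0.06,0,0,0],
  [1,0,0,0.06,0,0,0],
])

```text
clock: 13.05
tcp_pos: [566.3, 222.9, 136.3]
tool_rot: [-0.0, 0.51, 0.86, -0.0]
force: [1.6, -0.4, -3.4]
gripper_width: 23.0
grasp_force: 59.7
```

Emit:
servo_tool([
  [1,0,0,0.002,0,0,0],
  [1,0,0,0.004,0,0,0],
  [1,0,0,0.006,0,0,0],
  [1,0,0,0.008,0,0,0],
  [1,0,0,0.008,0,0,0],
  [1,0,0,0.008,0,0,0],
  [1,0,0,0.008,0,0,0],
  [1,0,0,0.008,0,0,0],
  [1,0,0,0.008,0,0,0],
  [1,0,0,0.008,0,0,0],
])

```text
clock: 14.3
tcp_pos: [566.5, 223.0, 135.1]
tool_rot: [0.0, 0.51, 0.86, 0.0]
force: [-1.5, -0.8, 5.5]
gripper_width: 23.2
grasp_force: 61.0
```

Emit:
servo_tool([
  [-1,0,0,0,0,0,0],
  [-1,0,0,0,0,0,0],
  [-1,0,0,0,0,0,0],
  [-1,0,0,0,0,0,0],
  [-1,0,0,-0.05,0,0,0],
  [-1,0,0,-0.15,0,0,0],
  [-1,0,0,-0.27,0,0,0],
  [-1,0,0,-0.35,0,0,0],
  [-1,0,0,-0.35,0,0,0],
  [-1,0,0,-0.35,0,0,0],
])

```text
clock: 15.55
tcp_pos: [566.0, 222.7, 204.0]
tool_rot: [-0.0, 0.51, 0.86, -0.0]
force: [-0.8, 0.6, -1.3]
gripper_width: 85.5
grasp_force: 0.0
```

```bash
python3 - <<'E'
from h import *
import pickle
o=ctrl.observe();p=ctrl.camera_params("wrist");pickle.dump(p,open("p3","wb"))
print(o["tcp_pos"],o["tool_rot"],o["force"])
print(proj("wrist",(566.1,223.7,163)),proj("wrist",(594.8,171,185)))
snap("wrist","w3.png",(160,90,480,330),2.5)
E
```

```text
[565.96810817 222.68241453 204.00269426] [-2.58642242e-04  5.10398162e-01  8.59938061e-01 -4.24361700e-04] [-0.76912543  0.63585845 -1.30938631]
[322.3 268.3] [322.  381.9]
```

View pics/w3.png

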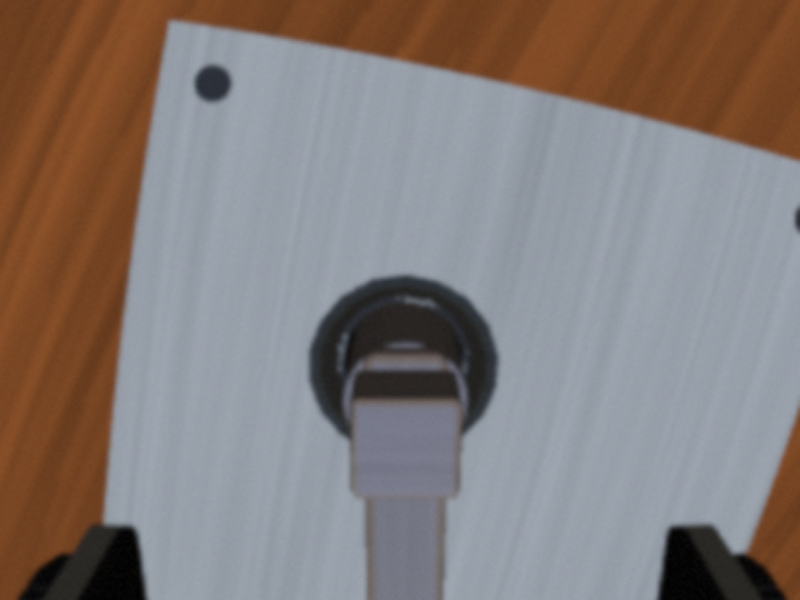

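The crank is seated and upright: the hub top is at full-image pixel (322.4,269.2), against a prediction of (322.3,268.3). Next is the handle.

Emit:
servo_tool([
  [-1,-0.1,0,0,0,0,0],
  [-1,-0.22,0,0,0,0,0],
  [-1,-0.296,0,0,0,0,0],
  [-1,-0.296,0,0,0,0,0],
  [-1,-0.296,0,0.08,0,0,0],
  [-1,-0.296,0,0.15,0,0,0],
  [-1,-0.296,0,0.19,0,0,0],
  [-1,-0.296,0,0.19,0,0,0],
  [-1,-0.296,0,0.19,0,0,0],
  [-1,-0.296,0,0.19,0,0,0],
])

```text
clock: 16.85
tcp_pos: [595.0, 171.1, 167.2]
tool_rot: [0.0, 0.51, 0.86, 0.0]
force: [0.3, -0.2, -0.5]
gripper_width: 85.5
grasp_force: 0.0
```

Emit:
servo_tool([
  [0,0,0,0,0,0,0],
  [0.3,0,0,0,0,0,0],
  [0.5,0,0,0,0,0,0],
  [1,0,0,0,0,0,0],
  [1,0,0,0,0,0,0],
  [1,0,0,0,0,0,0],
  [1,0,0,0,0,0,0],
  [1,0,0,0,0,0,0],
  [1,0,0,0,0,0,0],
  [1,0,0,0,0,0,0],
])

```text
clock: 18.1
tcp_pos: [594.9, 170.8, 166.8]
tool_rot: [0.0, 0.51, 0.86, 0.0]
force: [1.0, -1.7, 2.6]
gripper_width: 21.8
grasp_force: 58.6
```

Emit:
servo_tool([
  [1,0.0004,-0.015,0,0,0,0],
  [1,0.002,-0.036,0,0,0,0],
  [1,0.006,-0.0596,0,0,0,0],
  [1,0.0134,-0.0887,0,0,0,0],
  [1,0.0237,-0.1168,0,0,0,0],
  [1,0.0367,-0.1438,0,0,0,0],
  [1,0.0524,-0.1694,0,0,0,0],
  [1,0.0705,-0.1933,0,0,0,0],
  [1,0.091,-0.2152,0,0,0,0],
  [1,0.091,-0.2152,0,0,0,0],
])

```text
clock: 19.35
tcp_pos: [547.3, 166.3, 166.8]
tool_rot: [-0.0, 0.51, 0.86, -0.0]
force: [-0.2, -1.4, 5.3]
gripper_width: 22.3
grasp_force: 58.8
```

```bash
python3 - <<'E'
import numpy as np
def tab(t0,ths):
    print(t0,[[1,round(.3*(np.cos(t0)-np.cos(t)),4),round(.3*(np.sin(t0)-np.sin(t)),4),0,0,0,0] for t in ths])
t0=.8
for k in range(2):
    tab(t0,[t0+.12*i for i in range(1,10)]+[t0+1.08]); t0+=1.08
for k in range(10):
    tab(t0,[t0+.05*i for i in range(1,9)]+[t0+.4]*2); t0+=.4
from rig import ctrl
o=ctrl.observe();print(o["tcp_pos"],o["force"],o["gripper_width"],o["wrist_torque"])
E
```

```text
0.8 [[1, np.float64(0.0273), np.float64(-0.0235), 0, 0, 0, 0], [1, np.float64(0.0571), np.float64(-0.0435), 0, 0, 0, 0], [1, np.float64(0.0892), np.float64(-0.0598), 0, 0, 0, 0], [1, np.float64(0.123), np.float64(-0.0722), 0, 0, 0, 0], [1, np.float64(0.158), np.float64(-0.0804), 0, 0, 0, 0], [1, np.float64(0.1938), np.float64(-0.0844), 0, 0, 0, 0], [1, np.float64(0.2298), np.float64(-0.0841), 0, 0, 0, 0], [1, np.float64(0.2654), np.float64(-0.0794), 0, 0, 0, 0], [1, np.float64(0.3003), np.float64(-0.0706), 0, 0, 0, 0], [1, np.float64(0.3003), np.float64(-0.0706), 0, 0, 0, 0]]
1.8800000000000001 [[1, np.float64(0.0336), np.float64(0.013), 0, 0, 0, 0], [1, np.float64(0.0653), np.float64(0.0299), 0, 0, 0, 0], [1, np.float64(0.0948), np.float64(0.0505), 0, 0, 0, 0], [1, np.float64(0.1216), np.float64(0.0744), 0, 0, 0, 0], [1, np.float64(0.1454), np.float64(0.1015), 0, 0, 0, 0], [1, np.float64(0.1658), np.float64(0.1311), 0, 0, 0, 0], [1, np.float64(0.1824), np.float64(0.163), 0, 0, 0, 0], [1, np.float64(0.1952), np.float64(0.1967), 0, 0, 0, 0], [1, np.float64(0.2038), np.float64(0.2316),
[... 5453 characters left out ...]
64(0.0045), np.float64(-0.0143), 0, 0, 0, 0], [1, np.float64(0.0096), np.float64(-0.0284), 0, 0, 0, 0], [1, np.float64(0.0155), np.float64(-0.0422), 0, 0, 0, 0], [1, np.float64(0.022), np.float64(-0.0557), 0, 0, 0, 0], [1, np.float64(0.0293), np.float64(-0.0688), 0, 0, 0, 0], [1, np.float64(0.0371), np.float64(-0.0816), 0, 0, 0, 0], [1, np.float64(0.0456), np.float64(-0.094), 0, 0, 0, 0], [1, np.float64(0.0547), np.float64(-0.1059), 0, 0, 0, 0], [1, np.float64(0.0547), np.float64(-0.1059), 0, 0, 0, 0], [1, np.float64(0.0547), np.float64(-0.1059), 0, 0, 0, 0]]
[547.32340578 166.29482743 166.75095113] [-0.16859784 -1.36565746  5.32079582] 22.27586853929411 [-0.34573134 -0.23594124 -0.03067866]
```

Emit:
servo_tool([
  [1,0.0273,-0.0235,0,0,0,0],
  [1,0.0571,-0.0435,0,0,0,0],
  [1,0.0892,-0.0598,0,0,0,0],
  [1,0.123,-0.0722,0,0,0,0],
  [1,0.158,-0.0804,0,0,0,0],
  [1,0.1938,-0.0844,0,0,0,0],
  [1,0.2298,-0.0841,0,0,0,0],
  [1,0.2654,-0.0794,0,0,0,0],
  [1,0.3003,-0.0706,0,0,0,0],
  [1,0.3003,-0.0706,0,0,0,0],
])

```text
clock: 20.6
tcp_pos: [505.2, 212.9, 166.5]
tool_rot: [-0.001, 0.51, 0.86, -0.001]
force: [-3.0, -1.9, 7.4]
gripper_width: 21.9
grasp_force: 59.1
```

Emit:
servo_tool([
  [1,0.0336,0.013,0,0,0,0],
  [1,0.0653,0.0299,0,0,0,0],
  [1,0.0948,0.0505,0,0,0,0],
  [1,0.1216,0.0744,0,0,0,0],
  [1,0.1454,0.1015,0,0,0,0],
  [1,0.1658,0.1311,0,0,0,0],
  [1,0.1824,0.163,0,0,0,0],
  [1,0.1952,0.1967,0,0,0,0],
  [1,0.2038,0.2316,0,0,0,0],
  [1,0.2038,0.2316,0,0,0,0],
])

```text
clock: 21.85
tcp_pos: [526.4, 271.8, 166.5]
tool_rot: [-0.001, 0.51, 0.86, -0.0]
force: [-2.1, 2.2, 6.4]
gripper_width: 21.9
grasp_force: 59.0
```

```bash
python3 - <<'E'
from h import *
o=ctrl.observe();d=o["tcp_pos"][:2]-[566.1,223.7];print(o["tcp_pos"],o["force"],o["wrist_torque"],np.hypot(*d),-np.degrees(np.arctan2(d[1],d[0]))-61.4)
snap("side","s2.png",(220,170,380,290),5)
print("drum0",[proj("side",(640.5,115.2,z)) for z in(106,118,142)])
E
```

```text
[526.37420728 271.84511728 166.46540919] [-2.08058722  2.15471041  6.43343058] [0.24657674 0.50888563 0.01753941] 62.418674488972265 -190.92692990575486
drum0 [array([307.6, 222.8]), array([307.5, 218.8]), array([307.2, 210.8])]
```

View pics/s2.png

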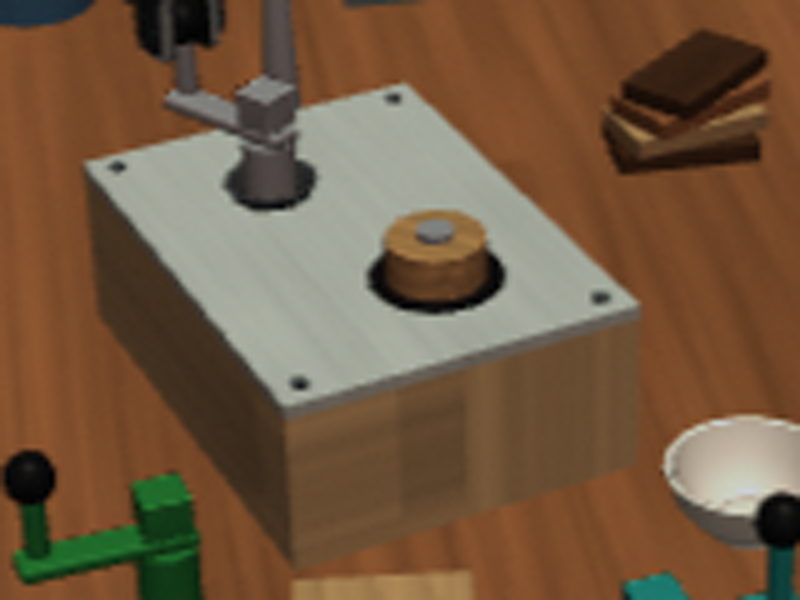

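The drum is up to about 16 mm, with its top centre at crop (436,237), and the crank is still seated. I'll keep winding, in gentler steps.

Emit:
servo_tool([
  [1,0.0023,0.0148,0,0,0,0],
  [1,0.0039,0.0297,0,0,0,0],
  [1,0.0048,0.0447,0,0,0,0],
  [1,0.0049,0.0597,0,0,0,0],
  [1,0.0042,0.0747,0,0,0,0],
  [1,0.0028,0.0896,0,0,0,0],
  [1,0.0007,0.1045,0,0,0,0],
  [1,-0.0022,0.1192,0,0,0,0],
  [1,-0.0022,0.1192,0,0,0,0],
  [1,-0.0022,0.1192,0,0,0,0],
])

```text
clock: 23.15
tcp_pos: [547.4, 282.8, 166.6]
tool_rot: [-0.001, 0.51, 0.86, -0.0]
force: [-2.1, 2.0, 6.4]
gripper_width: 22.3
grasp_force: 59.0
```

Emit:
servo_tool([
  [1,-0.0036,0.0146,0,0,0,0],
  [1,-0.008,0.0289,0,0,0,0],
  [1,-0.013,0.043,0,0,0,0],
  [1,-0.0188,0.0569,0,0,0,0],
  [1,-0.0252,0.0704,0,0,0,0],
  [1,-0.0323,0.0836,0,0,0,0],
  [1,-0.04,0.0965,0,0,0,0],
  [1,-0.0484,0.1089,0,0,0,0],
  [1,-0.0484,0.1089,0,0,0,0],
  [1,-0.0484,0.1089,0,0,0,0],
])

```text
clock: 24.4
tcp_pos: [571.4, 285.0, 166.7]
tool_rot: [-0.001, 0.51, 0.86, 0.0]
force: [-1.4, 2.0, 6.5]
gripper_width: 21.8
grasp_force: 59.0
```

Emit:
servo_tool([
  [1,-0.009,0.012,0,0,0,0],
  [1,-0.0186,0.0235,0,0,0,0],
  [1,-0.0287,0.0346,0,0,0,0],
  [1,-0.0394,0.0451,0,0,0,0],
  [1,-0.0506,0.0551,0,0,0,0],
  [1,-0.0623,0.0645,0,0,0,0],
  [1,-0.0745,0.0733,0,0,0,0],
  [1,-0.087,0.0815,0,0,0,0],
  [1,-0.087,0.0815,0,0,0,0],
  [1,-0.087,0.0815,0,0,0,0],
])

```text
clock: 25.65
tcp_pos: [594.3, 277.7, 166.9]
tool_rot: [-0.001, 0.51, 0.86, 0.0]
force: [-0.6, 2.7, 5.9]
gripper_width: 21.7
grasp_force: 59.0
```

Emit:
servo_tool([
  [1,-0.013,0.0075,0,0,0,0],
  [1,-0.0263,0.0144,0,0,0,0],
  [1,-0.0399,0.0207,0,0,0,0],
  [1,-0.0539,0.0262,0,0,0,0],
  [1,-0.0681,0.031,0,0,0,0],
  [1,-0.0825,0.0351,0,0,0,0],
  [1,-0.0971,0.0385,0,0,0,0],
  [1,-0.1119,0.0411,0,0,0,0],
  [1,-0.1119,0.0411,0,0,0,0],
  [1,-0.1119,0.0411,0,0,0,0],
])

```text
clock: 26.9
tcp_pos: [612.7, 262.1, 167.0]
tool_rot: [-0.001, 0.51, 0.86, 0.001]
force: [-0.5, 2.3, 5.4]
gripper_width: 21.5
grasp_force: 58.9
```

```bash
python3 - <<'E'
from h import *
o=ctrl.observe();print(o["force"],o["wrist_torque"])
snap("side","s3.png",(220,170,380,290),5)
E
```

```text
[-0.50743886  2.26151325  5.37302113] [ 0.50526703 -0.00278707 -0.02051643]
```

View pics/s3.png

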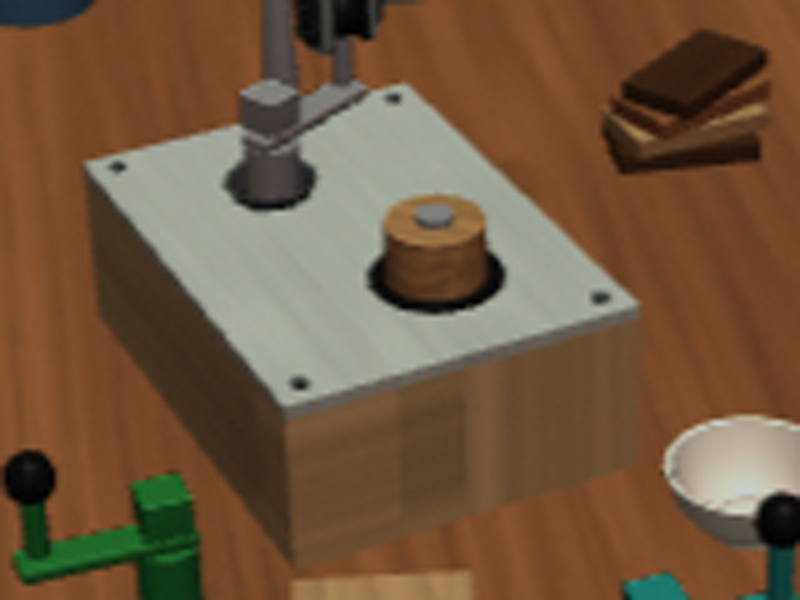

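Over the last 1.6 rad the drum rose about 9 mm, matching the 9.6 mm expected, and it now stands at about 25 mm. That leaves roughly 1.5–2 rad.

Emit:
servo_tool([
  [1,-0.0298,0.0031,0,0,0,0],
  [1,-0.0598,0.0031,0,0,0,0],
  [1,-0.0897,0.0002,0,0,0,0],
  [1,-0.1191,-0.0057,0,0,0,0],
  [1,-0.1478,-0.0145,0,0,0,0],
  [1,-0.1754,-0.0261,0,0,0,0],
  [1,-0.2018,-0.0404,0,0,0,0],
  [1,-0.2266,-0.0573,0,0,0,0],
  [1,-0.2266,-0.0573,0,0,0,0],
  [1,-0.2266,-0.0573,0,0,0,0],
])

```text
clock: 28.2
tcp_pos: [625.3, 213.7, 166.7]
tool_rot: [0.0, 0.511, 0.86, -0.001]
force: [2.9, -0.0, 5.7]
gripper_width: 21.9
grasp_force: 59.0
```

Emit:
servo_tool([
  [1,-0.0117,-0.0093,0,0,0,0],
  [1,-0.023,-0.0193,0,0,0,0],
  [1,-0.0337,-0.0297,0,0,0,0],
  [1,-0.0439,-0.0407,0,0,0,0],
  [1,-0.0439,-0.0407,0,0,0,0],
  [1,-0.0439,-0.0407,0,0,0,0],
  [1,-0.0439,-0.0407,0,0,0,0],
  [1,-0.0439,-0.0407,0,0,0,0],
  [1,-0.0439,-0.0407,0,0,0,0],
  [1,-0.0439,-0.0407,0,0,0,0],
])

```text
clock: 29.45
tcp_pos: [622.3, 202.6, 166.7]
tool_rot: [0.0, 0.511, 0.86, -0.0]
force: [2.7, 0.3, 6.0]
gripper_width: 22.0
grasp_force: 59.0
```

```bash
cat > a.py <<'E'
from h import *
o=ctrl.observe();d=o["tcp_pos"][:2]-[565.5,223.7];r=d/np.hypot(*d)
print("ang",np.radians(-61.4)%(2*np.pi)-np.arctan2(*d[::-1])%(2*np.pi),"Ftan",o["force"][:2]@[r[1],-r[0]],"Frad",o["force"][:2]@r,o["force"])
E
python3 a.py; python3 - <<'E'
import numpy as np
t0=5.56
while t0<6.7:
    print(round(t0,2),[(round(.3*(np.cos(t0)-np.cos(t)).item(),4),round(.3*(np.sin(t0)-np.sin(t)).item(),4)) for t in(t0+.04,t0+.08,t0+.12)]);t0+=.12
E
```

```text
ang -0.7153493331603951 Ftan -1.219151093941836 Frad 2.391524691850208 [2.66656778 0.30844131 5.97087934]
5.56 [(-0.0078, -0.0092), (-0.0151, -0.0186), (-0.0221, -0.0284)]
5.68 [(-0.0066, -0.01), (-0.0128, -0.0203), (-0.0186, -0.0308)]
5.8 [(-0.0054, -0.0107), (-0.0103, -0.0217), (-0.0148, -0.0328)]
5.92 [(-0.004, -0.0113), (-0.0076, -0.0228), (-0.0107, -0.0343)]
6.04 [(-0.0027, -0.0117), (-0.0048, -0.0235), (-0.0066, -0.0354)]
6.16 [(-0.0012, -0.0119), (-0.002, -0.0239), (-0.0023, -0.0359)]
6.28 [(0.0002, -0.012), (0.0009, -0.024), (0.002, -0.0359)]
6.4 [(0.0016, -0.0119), (0.0037, -0.0237), (0.0063, -0.0354)]
6.52 [(0.003, -0.0116), (0.0066, -0.0231), (0.0105, -0.0344)]
6.64 [(0.0044, -0.0112), (0.0093, -0.0221), (0.0146, -0.0329)]
```

Emit:
servo_tool([
  [1,-0.0078,-0.0092,0,0,0,0],
  [1,-0.0151,-0.0186,0,0,0,0],
  [1,-0.0221,-0.0284,0,0,0,0],
  [1,-0.0221,-0.0284,0,0,0,0],
  [1,-0.0221,-0.0284,0,0,0,0],
  [1,-0.0221,-0.0284,0,0,0,0],
  [1,-0.0221,-0.0284,0,0,0,0],
  [1,-0.0221,-0.0284,0,0,0,0],
  [1,-0.0221,-0.0284,0,0,0,0],
  [1,-0.0221,-0.0284,0,0,0,0],
])

```text
clock: 30.7
tcp_pos: [619.5, 196.0, 166.7]
tool_rot: [0.0, 0.511, 0.86, -0.0]
force: [2.5, 0.0, 4.8]
gripper_width: 22.2
grasp_force: 59.0
```

```bash
python3 a.py
```

```text
ang -0.5970285201906318 Ftan -1.1718580579021678 Frad 2.1773782109506015 [2.47224378 0.04730597 4.79543987]
```

Emit:
servo_tool([
  [1,-0.0066,-0.01,0,0,0,0],
  [1,-0.0128,-0.0203,0,0,0,0],
  [1,-0.0186,-0.0308,0,0,0,0],
  [1,-0.0186,-0.0308,0,0,0,0],
  [1,-0.0186,-0.0308,0,0,0,0],
  [1,-0.0186,-0.0308,0,0,0,0],
  [1,-0.0186,-0.0308,0,0,0,0],
  [1,-0.0186,-0.0308,0,0,0,0],
  [1,-0.0186,-0.0308,0,0,0,0],
  [1,-0.0186,-0.0308,0,0,0,0],
])

```text
clock: 31.95
tcp_pos: [616.5, 191.6, 166.9]
tool_rot: [0.0, 0.51, 0.86, 0.001]
force: [5.8, 3.7, 3.4]
gripper_width: 21.7
grasp_force: 58.8
```

```bash
python3 a.py
```

```text
ang -0.5102575114722665 Ftan -6.203890115886085 Frad 2.9149683006519247 [5.77023419 3.69995813 3.37115532]
```

Emit:
servo_tool([
  [1,-0.003,-0.005,0,0,0,0],
  [1,-0.0054,-0.0107,0,0,0,0],
  [1,-0.0054,-0.0107,0,0,0,0],
  [1,-0.0054,-0.0107,0,0,0,0],
  [1,-0.0054,-0.0107,0,0,0,0],
  [1,-0.0054,-0.0107,0,0,0,0],
  [1,-0.0054,-0.0107,0,0,0,0],
  [1,-0.0054,-0.0107,0,0,0,0],
  [1,-0.0054,-0.0107,0,0,0,0],
  [1,-0.0054,-0.0107,0,0,0,0],
])

```text
clock: 33.2
tcp_pos: [615.8, 191.0, 167.2]
tool_rot: [0.001, 0.51, 0.86, 0.003]
force: [8.8, 6.6, 1.8]
gripper_width: 22.1
grasp_force: 58.8
```

```bash
python3 a.py
```

```text
ang -0.4949122060813522 Ftan -10.368418188418907 Frad 3.778529275173729 [8.82103735 6.63103909 1.75480313]
```

The tangential force rose to 10 N with almost no further turn, so the drum is at its stop. I'll relax, release and lift.

Emit:
servo_tool([
  [1,0.005,0.009,0,0,0,0],
  [1,0.008,0.016,0,0,0,0],
  [1,0.008,0.016,0,0,0,0],
  [0.4,0.008,0.016,0,0,0,0],
  [-1,0.008,0.016,0,0,0,0],
  [-1,0.008,0.016,0,0,0,0],
  [-1,0.008,0.016,0,0,0,0],
  [-1,0.008,0.016,0,0,0,0],
  [-1,0.008,0.016,0,0,0,0],
  [-1,0.008,0.016,0,0,0,0],
])

```text
clock: 34.45
tcp_pos: [616.5, 191.3, 166.7]
tool_rot: [-0.0, 0.51, 0.86, -0.0]
force: [-0.2, 0.6, 0.1]
gripper_width: 85.4
grasp_force: 0.0
```

Emit:
servo_tool([
  [-1,0,0,-0.05,0,0,0],
  [-1,0,0,-0.15,0,0,0],
  [-1,0,0,-0.25,0,0,0],
  [-1,0,0,-0.35,0,0,0],
  [-1,-0.1,0,-0.45,0,0,0],
  [-1,-0.2,0,-0.5,0,0,0],
  [-1,-0.3,0,-0.5,0,0,0],
  [-1,-0.4,0,-0.5,0,0,0],
  [-1,-0.4,0,-0.5,0,0,0],
  [-1,-0.4,0,-0.5,0,0,0],
])

```text
clock: 35.7
tcp_pos: [654.5, 121.6, 266.0]
tool_rot: [-0.001, 0.51, 0.86, -0.0]
force: [-0.7, 0.5, -0.5]
gripper_width: 85.5
grasp_force: 0.0
```

```bash
python3 a.py; python3 - <<'E'
from h import *
snap("side","s4.png",(220,170,380,290),5)
E
```

```text
ang -0.2177662477795934 Ftan 0.1615317401065352 Frad -0.8467393024277876 [-0.6781371   0.53215601 -0.53728291]
```

View pics/s4.png

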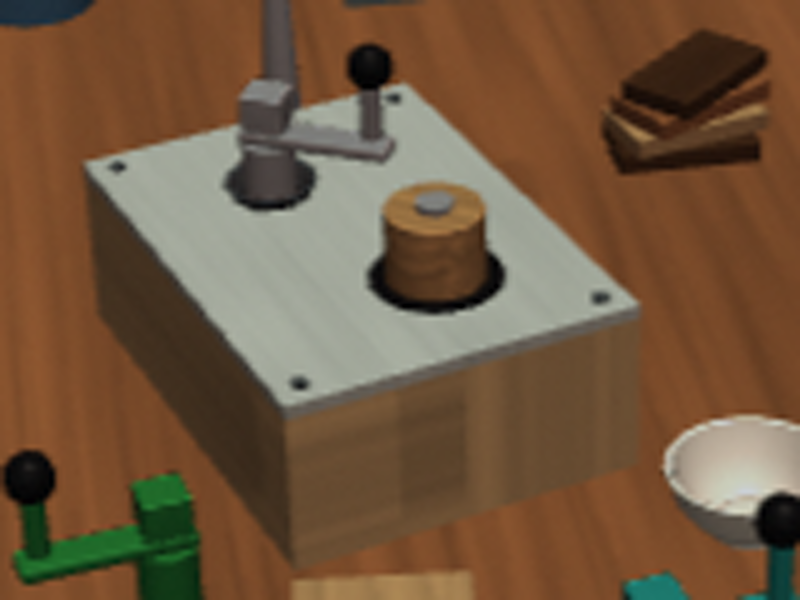

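The drum stands at its full height, with its top at crop (435,210), and the crank is upright and seated. The gripper is clear of it.

```bash
python3 -c "
from rig import ctrl
print(ctrl.sign_off())"
```

```text
the job is handed in; nothing more can be done
None
```

The crank is fully seated and released, and the drum is wound up to its stop, with the handle force peaking at about 11 N. I handed the job in at about 36 s; the sign-off returned no verdict.

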